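# Charge the tumbling tub from the media hopper

### The arm

A 6-joint arm with a two-finger parallel gripper is mounted at the origin on a cart in front of the work surface, level with it; the furniture and walls round the work are solid. World frame = base frame: x ahead of the robot, y to its left, z up, the work surface at z = 0. Lengths are in mm, angles in rad, forces in N, time in s.
With the tool pointing down it reaches from about 350 to 975 mm from the base axis. Payload 7.1 kg.
Tool frame: the origin (TCP) lies at the very end of the fingers, on their centre line; the grasp point (between the pads) lies 19 mm behind it (ctrl.grasp_offset is the distance from the TCP to the grasp point, in mm); z points along the fingers, y is the line along which they close (so a half turn about z gives the same grasp; the last joint's range is limited). The gripper opens to 88 mm and grips with 3 to 60 N. Pads are 20 mm wide; open, the fingers measure 115 mm over their backs; the gripper's body (75 mm by 178 mm) begins 61 mm behind the grasp point.
Start: joints at [-1.189, 0.423, 1.63, -0, 1.089, -0.019], TCP at [243.862, -575.444, 222.675] pointing down, gripper open.
Joint ranges: [-3, 3], [-0.9, 2.11], [0.09, 2.58], [-1.31, 4.45], [0.11, 2.69], [-2.54, 2.54]. Speed limits (rad/s): [2.39, 2.39, 3.01, 3.14, 3.14, 3.14].

### API

Orientations are given as a rotation vector (axis times angle).
In Python, from workcell import ctrl, viewer, ticket, models gives the robot as it stands.
- The arm moves only by the tool play_rows, never from a script. Its arguments are lists of equal length, an entry for each row: "dp": the shift along the world's x, y, z in mm, a list of three; "yaw": the turn about the world's z in degrees. In form: {"dp": [[tx, ty, tz], ...], "yaw": [yaw, ...]}. A call has 1 to 8 rows; each row shifts and turns the commanded pose from where the row before left it; what a row does not reach is not made up. A row lasts 1/12 s, in which the tool goes at most 41.7 mm and 7.16 degrees, less where a joint would pass 70% of its speed; a pose out of reach is approached as far as the arm can. A call is refused whole if a number of a shift passes 41.7 or a number of a turn 7.16, either way. A call with a gripper value outside its range is refused whole. "gripper" is the closure, from 0 (fully open) to 1 (shut), set as the call begins (left out, the last holds). The fingers move at their own pace and stop on an object; the grip force is fixed at half the most. Time passes only in rows, so rows that do not move let the fingers close. It gives the time, the measured TCP pose, the force, the opening and the grip force at its end, in the units of the state.
- ctrl.get_obs(): the state, without advancing time (a new reading comes with each control period).
- viewer.get_image(name): name is "side" or "top"; returns a dict with "pixels" (384x512x3 uint8, red, green, blue), "range_z" (384x512 float32, mm along the optical axis (not along the pixel's ray), 0 where there is no reading), "fx", "fy", "cx", "cy" (pixels), "T" (4x4, takes a point from camera to world coordinates). Camera axes: x right, y up, looking along -z (the intrinsics and any distortion apply to the point x, -y, -z); pixel columns grow to the right and rows downward; lengths in mm; the calibration is good to about 2 mm. A picture is of the moment at which its call begins.
- ticket.close_job(): hands the job in; it is judged then, once.
Trained networks look in a picture, given as the dict that the camera call returned (one of the last four; its "shot" number tells which), for a name from the list of things; names that differ only in an ending like _2 or _b are one class to them, and where a whole thing is asked for, a point or a joint stands for the part that bears it (a point fixed in the world has none). Each returns a list of dicts, best first, with "conf" (0 to 1); they miss things now and then, are a little off and sometimes report something else, mostly with a low value. They report only what shows in the picture. A call takes as long as a camera call. They do not tell look-alikes from the thing itself.
- models.look_for(picture, name): "bbox" ([centre column, centre row, width, height] in pixels, round what is visible of it).
- models.landmark_of(picture, name): "location" ([column, row] in pixels: a listed point, or the origin of a listed thing).
The state is a dict: "t": time; "qpos": joint angles; "qvel": joint speeds; "joint_torque": joint torques, N m; "ee_pos": TCP position; "orientation": TCP orientation; "ft_force": force on the tool from outside, world axes, zero at the start; "moment": the same for the moment, N m; "width": finger opening in mm; "grasp_force": force on a finger pad.
Only numpy, scipy, OpenCV 4.12 (cv2) and the standard library are available. Lean on these libraries where they do the work, as an engineer would, in place of code of your own. Each camera call takes 0.05 s, during which the arm holds its last target. There are 200 camera calls.

### The job

Charge the blue tumbling tub: lay in it all the wooden offcuts that lie on the bench around it (two to four of them) and slide it fully home into the bay under the hopper's chute. Unscrew the brass lock nut, lift it off its stud and keep it in the steel parts dish; only when all that is done, draw the slide gate right out to its end stop so that all the ceramic balls drop onto the offcuts in the tub, and leave it open.

Things in the scene. Friction and masses are not known exactly. Their poses are not given: they have to be found in the camera images.
- hopper: Media hopper on a green stand, fixed. Origin on the bench below the centre of the round throat, z up. Side plates (inner faces y = -75 and +75 mm, x = -60 to 66, 84 high) and a back plate (inner face x = +60) make the tub's bay, open to -x. Gate guide: 116 mm wide, out to y = -220, top z = 104. On top an aluminium funnel, rim 144 mm across at z = 173.
- bay (a point): Bench point in the bay where the tub's origin lies when the tub is fully home (+x end against the back plate, axes along the hopper's): 28 mm in front (-x) of the hopper's origin. Axes as the hopper's.
- chute (a point): Centre of the hopper's outlet, 86 mm above the bench; the outlet is about 84 mm across.
- gate (a joint): Slide gate under the funnel. 0 = shut, 0.083 m = drawn out against its end stop. It slides level along the hopper's -y axis; a steady pull of 2 to 4 N moves it and it stays where it is left. Its forked ear with upturned ends (22 mm high) straddles the threaded stud, so it is locked while the nut is on the stud.
- gate_handle (a point): Middle of the gate's red upright handle, 150 mm above the bench; moves with the gate, axes as the hopper's. The handle is a fin 14 mm thick (hopper's x), 30 mm wide (hopper's y), from z = 98 to 165 mm.
- stud_top (a point): Top end of the upright stud, on its axis, 152 mm above the bench (hopper's x = -84, y = -100 mm). Lower part: right-hand thread, 23 mm across, 16 mm lead (the nut climbs 2.5 mm per rad); above it a plain 14 mm pilot.
- lock_nut: Brass cap nut, loose part, 90 g, screwed down on the stud at the start (underside 110 mm above the bench). Origin at the centre of its underside, z to its top. 52 mm tall: open skirt 34 mm across with 40 mm foot flange, then from z = 24 a knurled head 30 mm across. Anticlockwise from above about 4 to 5.5 rad frees it; then lift 45 mm to clear the stud. Let go half way it stays on the thread.
- nut_grip (a point): Middle of the nut's knurled head, on its axis, 41 mm above the nut's underside.
- parts_dish: Round steel parts dish, 104 mm across the rim, 26 mm high, 350 g, standing free. Origin at the centre of its underside, z up; inner floor 3 to 5 mm up.
- tub: Loose blue open plastic tub, 176 x 130 x 70 mm outside (x, y, z), walls and floor 5 mm, about 350 g. Origin at the centre of its underside, z up. A fin handle stands off its -x end. It stands on the bench in front of the hopper's bay and goes in with its +x end foremost.
- tub_handle (a point): Grip point on the tub's handle, a fin 14 mm thick (tub's y), 66 mm long (tub's x = -88 to -154 mm), from z = 28 to 66 mm: 132 mm in front (-x) of the tub's origin, 50 mm up. By it the tub can be slid along the bench.
- offcut_1: Loose dark brown wooden offcut, 32 x 62 x 20 mm (x, y, z), lying on the bench within arm's reach, left of or behind the tub. Origin at the centre of its underside. May be absent.
- offcut_2: Loose pale wooden offcut, 50 x 50 x 25 mm (x, y, z), lying on the bench within arm's reach, left of or behind the tub. Origin at the centre of its underside. May be absent.
- offcut_3: Loose pale wooden offcut, 40 x 85 x 30 mm (x, y, z), lying on the bench within arm's reach, left of or behind the tub. Origin at the centre of its underside. May be absent.
- offcut_4: Loose very dark wooden offcut, 25 x 60 x 14 mm (x, y, z), lying on the bench within arm's reach, left of or behind the tub. Origin at the centre of its underside. May be absent.
- ball_1_center (a point): Centre of one of six grey-green ceramic tumbling balls, 29 mm across, 30 g; in the hopper's funnel at the start.
- ball_2_center (a point): Centre of one of six grey-green ceramic tumbling balls, 29 mm across, 30 g; in the hopper's funnel at the start.
- ball_3_center (a point): Centre of one of six grey-green ceramic tumbling balls, 29 mm across, 30 g; in the hopper's funnel at the start.
- ball_4_center (a point): Centre of one of six grey-green ceramic tumbling balls, 29 mm across, 30 g; in the hopper's funnel at the start.
- ball_5_center (a point): Centre of one of six grey-green ceramic tumbling balls, 29 mm across, 30 g; in the hopper's funnel at the start.
- ball_6_center (a point): Centre of one of six grey-green ceramic tumbling balls, 29 mm across, 30 g; in the hopper's funnel at the start.
Mind the look-alikes: they are no part of the job. Of the things that look like the lock_nut, the smallest one is meant.

How it is judged:
By the outcome, as a careful person would: the job done as asked, in the order asked, and still so for the second after the job is handed in, with the robot touching nothing.
Of offcut_1, offcut_2, offcut_3, offcut_4 only 2 to 4 are there at a start; the rules pass over those that are not, and their reading is None.
At some moment in a run one of offcut_1, offcut_2, offcut_3, offcut_4 may be knocked a few centimetres aside while the robot is not near it.
Once in a run the grip may slacken for a moment while it holds something.
It also fails if it takes over 210 s, if anything falls off the work surface, if the arm or the gripper's body presses on something with over 40 N, if the wrist force passes 120 N, or if a joint passes its speed limit or range.

## Working session

There is one attempt and no reset: what is moved stays moved. The work goes in short steps, Python scripts to look and compute and a tool call to move; the robot and the scene stay as the last step left them, time stands still between calls to the robot, and variables do not carry over. Pictures are saved under pics/ and viewed, at most 14 in all, crops included, and the job is handed in when it is done.

Besides the shell and the picture viewer there is one more tool, called in YAML: its name, and indented under it one key for each argument. play_rows: Moves the arm, as the interface text tells. Its arguments: {"type":"object","properties":{"dp":{"type":"array"},"yaw":{"type":"array"},"gripper":{"type":"number"}},"required":["dp","yaw"]}

```bash
mkdir -p pics; cat > h.py <<'E'
import numpy as np, cv2
from workcell import ctrl, viewer, ticket, models
def shot(n,save=None):
    p=viewer.get_image(n)
    if save: cv2.imwrite('pics/'+save,p['pixels'][:,:,::-1])
    return p
def w(p,c,r,z=None):
    """pixel->world; by depth, or on plane z"""
    d=np.array([(c-p['cx'])/p['fx'],-(r-p['cy'])/p['fy'],-1.0])
    T=p['T']
    if z is None:
        k=p['range_z'][int(round(r)),int(round(c))]
    else:
        dz=(T[:3,:3]@d)[2]; k=(z-T[2,3])/dz
    return T[:3,:3]@(d*k)+T[:3,3]
def cloud(p):
    R,C=np.mgrid[0:384,0:512]; k=p['range_z']
    X=np.stack([(C-p['cx'])/p['fx']*k,-(R-p['cy'])/p['fy']*k,-k],-1)
    return X@p['T'][:3,:3].T+p['T'][:3,3]
E
python3 - <<'E'
from h import *
np.set_printoptions(precision=1,suppress=True)
P={n:shot(n,n+'0.png') for n in('top','side')}
print({k:(P['top'][k] if k in P['top'] else 0) for k in P['top'] if k not in('pixels','range_z')})
print(P['side']['T'])
for n,p in P.items():
  print(n)
  for o in 'lock_nut parts_dish tub offcut_1 hopper gate'.split():
    for d in models.look_for(p,o): print(' box',o,np.round(d['bbox']),round(d['conf'],2))
  for o,z in dict(lock_nut=110,nut_grip=151,stud_top=152,parts_dish=0,tub=0,tub_handle=50,offcut_1=0,offcut_2=0,offcut_3=0,offcut_4=0,hopper=0,bay=0,gate_handle=150,chute=86).items():
    for d in models.landmark_of(p,o): print(' lm',o,np.round(d['location'],1),round(d['conf'],2),w(p,*d['location'],z))
E
```

```text
{'fx': 441.6300297247122, 'fy': 441.6300297247122, 'cx': 250.40635294983412, 'cy': 189.61941909679862, 'T': array([[   0. ,    1. ,   -0.1,  484. ],
       [  -1. ,    0. ,   -0. ,  178.4],
       [  -0. ,    0.1,    1. , 1146.2],
       [   0. ,    0. ,    0. ,    1. ]]), 'shot': 1}
[[   1.     0.1   -0.2  414.3]
 [  -0.2    0.4   -0.9 -532.4]
 [  -0.     0.9    0.5  505.5]
 [   0.     0.     0.     1. ]]
top
 box lock_nut [261. 291.  21.  21.] 0.84
 box lock_nut [227. 106.  22.  27.] 0.77
 box lock_nut [315. 199.  16.  17.] 0.68
 box lock_nut [325. 162. 135. 116.] 0.53
 box lock_nut [359. 248.  47.  40.] 0.33
 box parts_dish [361. 249.  44.  40.] 0.88
 box tub [255. 223.  88. 101.] 0.71
 box offcut_1 [169. 241.  21.  19.] 0.9
 box offcut_1 [162. 202.  32.  28.] 0.65
 box hopper [324. 164. 135. 113.] 0.64
 box gate [318. 173.  73.  82.] 0.91
 lm lock_nut [263.5 288.1] 0.94 [328.4 168.9 110. ]
 lm lock_nut [229.5 107.3] 0.74 [751.9 259.7 110. ]
 lm lock_nut [312.9 199.7] 0.64 [535.9  58.  110. ]
 lm nut_grip [262.1 294.1] 0.84 [321.3 172.1 151. ]
 lm nut_grip [226.8 104.8] 0.79 [747.
[... 1675 characters left out ...]
45.3] 0.56 [485.3 195.7   0. ]
 lm tub_handle [176.9 213.6] 0.81 [371.5 283.   50. ]
 lm offcut_1 [202.5 202.1] 0.66 [437.8 421.1   0. ]
 lm offcut_1 [230.8 194.8] 0.62 [520.9 446.5   0. ]
 lm offcut_2 [202.5 202.1] 0.66 [437.8 421.1   0. ]
 lm offcut_2 [230.8 194.8] 0.62 [520.9 446.5   0. ]
 lm offcut_3 [202.5 202.1] 0.66 [437.8 421.1   0. ]
 lm offcut_3 [230.8 194.8] 0.62 [520.9 446.5   0. ]
 lm offcut_4 [202.5 202.1] 0.66 [437.8 421.1   0. ]
 lm offcut_4 [230.8 194.8] 0.62 [520.9 446.5   0. ]
 lm hopper [319.2 263. ] 0.63 [661.3  88.1   0. ]
 lm bay [309.2 203.1] 0.6 [723.8 346.3   0. ]
 lm gate_handle [319.1 228. ] 0.79 [620.5  -3.6 150. ]
 lm chute [320.5 227.2] 0.74 [661.4  93.9  86. ]
```

```bash
python3 - <<'E'
import cv2
a=cv2.imread('pics/top0.png');b=cv2.imread('pics/side0.png')
cv2.imwrite('pics/t0.png',cv2.resize(a[60:330,110:410],(800,720))[:600] if 0 else cv2.resize(a[70:310,110:430],(800,600),interpolation=2))
cv2.imwrite('pics/s0.png',cv2.resize(b[150:384,120:432],(800,600),interpolation=2))
E
```

```text
(no output)
```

View pics/t0.png

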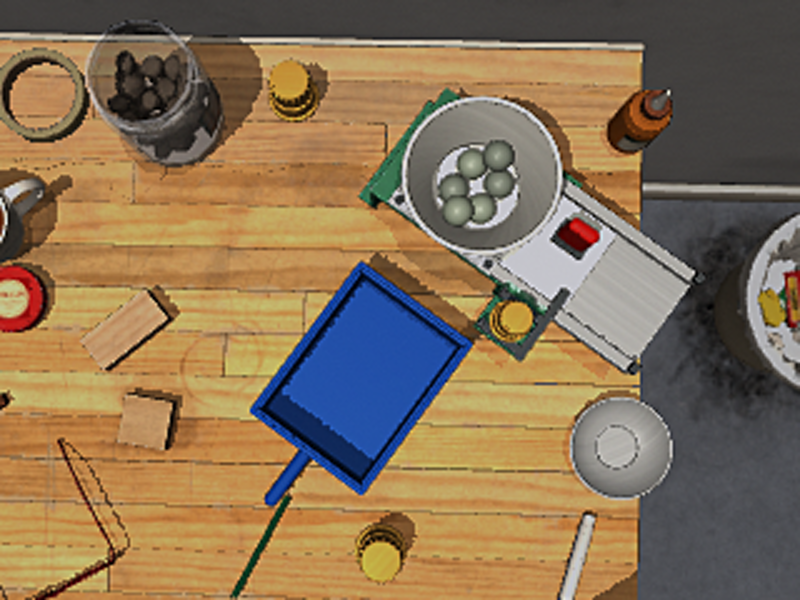

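View pics/s0.png

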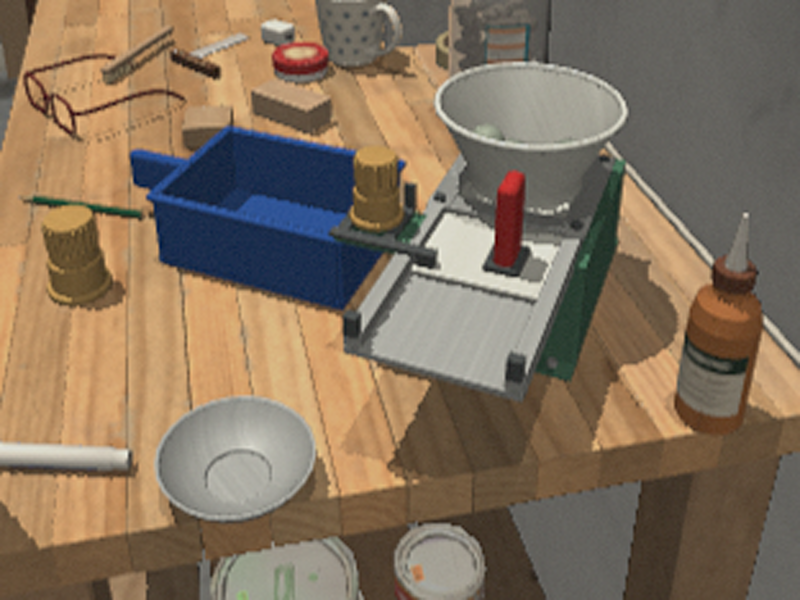

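The crops show: blue tub in front of the bay with its handle to lower left (275,495); two pale offcuts (130,330 and 150,420); the genuine nut on the stud (512,318); two larger loose look-alikes; the dish at (620,447). A dark brown piece is visible at far left in the side view. I'll look at the left part of the top picture.

```bash
python3 - <<'E'
from h import *
np.set_printoptions(precision=1,suppress=True)
a=cv2.imread('pics/top0.png');cv2.imwrite('pics/t1.png',cv2.resize(a[140:340,0:250],(800,640),interpolation=2)[:600])
p=shot('top');X=cloud(p);px=p['pixels'].astype(int);z=X[...,2]
def rect(m,name,n=200):
    m=m.astype(np.uint8);k,l,s,_=cv2.connectedComponentsWithStats(m)
    for i in range(1,k):
        if s[i,4]<n: continue
        q=X[l==i]; r=cv2.minAreaRect(q[:,:2].astype(np.float32))
        print(name,s[i,4],np.array(r[0]),np.array(r[1]),round(r[2],1),'z',np.median(q[:,2]),'box',cv2.boxPoints(r).ravel())
blue=(px[...,2]>px[...,0]+40)
rect(blue&(z>62)&(z<78),'tubrim',50)
rect(blue,'tuball',50)
rect((z>95)&(z<112)&(X[...,1]<80),'guide',100)
rect((z>165)&(z<185),'rim',60)
rect((px[...,0]>120)&(px[...,1]<70)&(px[...,2]<70)&(X[...,0]>580)&(X[...,0]<680)&(z>90),'handle',10)
rect((z>11)&(z<45)&(X[...,1]>330),'small',25)
rect((z>8)&(z<35)&(X[...,1]<10)&(X[...,0]>350)&(X[...,0]<500),'dish',25)
m=(z>140)&(z<175)&(np.hypot(X[...,0]-540,X[...,1]-61)<45)
rect(m,'nut',10)
print('guide z', )
E
```

```text
tubrim 983 [459.2 212.6] [137.2 243.2] 54.9 z 69.45224942272694 box [320.2 226.2 519.3  86.5 598.1 198.9 399.1 338.6]
tuball 4075 [459.2 212.6] [137.2 243.2] 54.9 z 6.020442913261149 box [320.2 226.2 519.3  86.5 598.1 198.9 399.1 338.6]
tuball 104 [ 577.6 -197.4] [ 32.1 773.9] 11.6 z -659.1669462009866 box [ 484.   178.4  639.8 -579.7  671.3 -573.2  515.5  184.8]
tuball 53 [ 521.2 -208.9] [ 18.2 778. ] 4.1 z -699.8070727061988 box [ 484.   178.4  540.2 -597.6  558.4 -596.2  502.2  179.7]
tuball 87 [243.6  -9.5] [12.8 43.6] 75.9 z 13.884550936977803 box [220.9 -10.4 263.1 -21.  266.3  -8.6 224.    2.1]
guide 497 [ 840.8 -165. ] [489.9   3.9] 89.9 z 103.85872385323796 box [ 838.4 -410.   842.3 -410.   843.1   79.9  839.2   79.9]
guide 126 [742.  -73.3] [40.  34.7] 54.7 z 101.03339660149504 box [716.3 -79.6 744.6 -99.6 767.7 -66.9 739.3 -46.9]
guide 109 [657.2  59.7] [19.5 63. ] 68.5 z 98.09995761758023 box [624.3  62.1 682.9  39.  690.1  57.2 631.4  80.3]
guide 1874 [569.9  -4.5] [173.5 167.4] 55.3 z 101.9692238322632 box [ 451.7  -28.1  589.2 -123.4  688.    19.2  550.5  114.5]
rim 29
[... 2548 characters left out ...]
[429.1 597.3] [12.5 84.7] 35.9 z 14.22975727505036 box [399.2 627.9 448.9 559.3 459.1 566.7 409.4 635.2]
small 412 [433.7 414.4] [51.2 49.9] 81.5 z 24.743604989511027 box [405.2 392.7 454.6 385.4 462.2 436.  412.8 443.4]
small 358 [330.2 611.1] [222.7  46.9] 40.5 z 20.39185987846315 box [230.3 556.6 260.7 520.9 430.2 665.5 399.8 701.2]
small 127 [307.8 482.4] [ 89.5 175.1] 74.2 z 33.95707504723464 box [211.3 463.2 379.8 415.5 404.2 501.6 235.7 549.3]
dish 971 [419.2 -66.3] [ 99.9 100.5] 1.5 z 16.293773331961575 box [ 367.9  -17.4  370.5 -117.9  470.4 -115.3  467.8  -14.8]
nut 160 [539.8  57. ] [30.  29.7] 32.4 z 161.26057577678932 box [519.2  61.5 535.1  36.4 560.5  52.5 544.6  77.6]
guide z
```

View pics/t1.png

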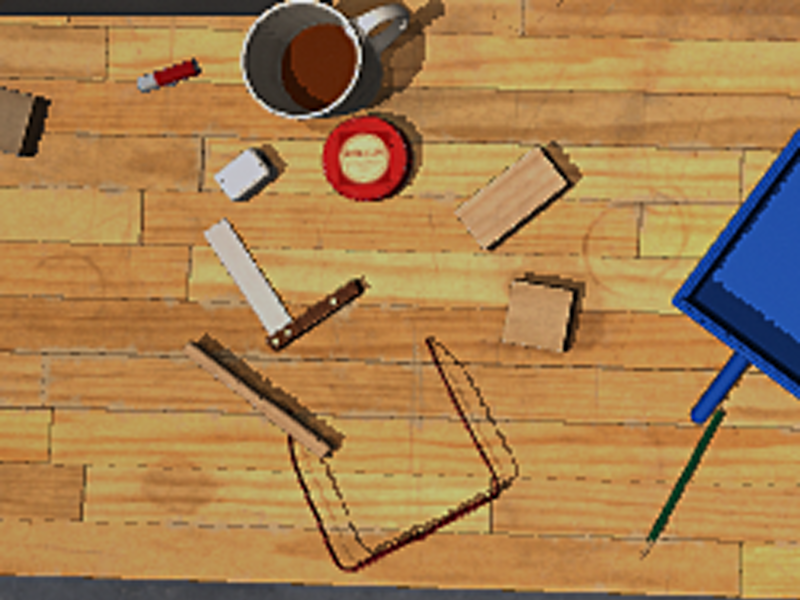

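Only two offcuts are in reach: pale 40x85 at (527,438) and 50x50 at (434,414). The brown piece is a try square's handle. Next I'll check the tool yaw and start moving.

```bash
python3 - <<'E'
from h import *
from scipy.spatial.transform import Rotation as R
o=ctrl.get_obs();M=R.from_rotvec(o['orientation']).as_matrix();print(M.round(3),o['ee_pos'],o['qpos'],o['width'],o['t'],np.degrees(np.arctan2(M[1,1],M[0,1])))
E
```

```text
[[ 0.921  0.39   0.   ]
 [ 0.39  -0.921  0.   ]
 [ 0.    -0.    -1.   ]] [ 243.86451048 -575.43643726  222.66816024] [-1.18899629e+00  4.23100851e-01  1.62991618e+00  8.87600147e-06
  1.08858843e+00 -1.89346837e-02] 87.98719536492112 2.15 -67.03982768880597
```

play_rows:
  dp:
    - [30,40,0]
    - [30,40,0]
    - [30,40,0]
    - [30,40,0]
    - [30,40,0]
    - [30,40,0]
    - [30,40,0]
    - [30,40,0]
  yaw: [0,0,0,0,0,0,0,0]

```text
t: 2.82
ee_pos: [444.8, -307.1, 222.9]
orientation: [3.078, 0.625, 0.001]
ft_force: [1.0, -0.7, -0.8]
width: 87.6
grasp_force: 0.0
```

play_rows:
  dp:
    - [5,40,0]
    - [5,40,0]
    - [5,40,0]
    - [5,40,0]
    - [5,40,0]
    - [5,40,0]
    - [5,40,0]
    - [5,40,0]
  yaw: [6,6,6,6,6,6,6,6]

```text
t: 3.48
ee_pos: [483.8, 13.2, 223.0]
orientation: [2.553, 1.83, 0.001]
ft_force: [-0.2, -0.5, -0.3]
width: 87.9
grasp_force: 0.0
```

play_rows:
  dp:
    - [5,40,0]
    - [5,40,0]
    - [5,40,0]
    - [5,40,0]
    - [5,40,0]
    - [5,40,0]
    - [5,40,0]
    - [5,40,0]
  yaw: [6,6,6,6,6,6,6,6]

```text
t: 4.15
ee_pos: [523.7, 333.4, 222.8]
orientation: [1.588, 2.711, 0.0]
ft_force: [0.4, 0.0, 0.4]
width: 87.6
grasp_force: 0.0
```

```bash
cat >> h.py <<'E'
from scipy.spatial.transform import Rotation as Ro
np.set_printoptions(precision=1,suppress=True)
def st():
    o=ctrl.get_obs();M=Ro.from_rotvec(o['orientation']).as_matrix()
    print('t %.2f'%o['t'],'p',np.array(o['ee_pos']),'phi %.1f'%np.degrees(np.arctan2(M[1,1],M[0,1])),'q6 %.2f'%o['qpos'][5],'w %.1f g %.1f'%(o['width'],o['grasp_force']),'f',np.array(o['ft_force']),'m',np.array(o['moment']))
def rects(p,m,name,n=40):
    X=cloud(p);k,l,s,_=cv2.connectedComponentsWithStats(m.astype(np.uint8))
    for i in range(1,k):
        if s[i,4]<n: continue
        q=X[l==i]; r=cv2.minAreaRect(q[:,:2].astype(np.float32));print(name,s[i,4],np.array(r[0]),np.array(r[1]),round(r[2],1),'z',np.median(q[:,2]))
def offs(p):
    X=cloud(p);z=X[...,2]
    rects(p,(z>11)&(z<45)&(X[...,1]>330)&(X[...,1]<540)&(X[...,0]<640),'small',100)
E
python3 -c "
from h import *
st();p=shot('top');offs(p)"
```

```text
t 4.15 p [523.7 333.4 222.8] phi 29.3 q6 0.04 w 87.6 g 0.0 f [0.4 0.  0.4] m [-0.1 -0.1  0. ]
small 394 [433.6 414.1] [50.3 50. ] 81.1 z 24.83196735953436
```

play_rows:
  dp:
    - [1,35,0]
    - [1,35,0]
    - [1,35,0]
    - [0,0,-40]
    - [0,0,-40]
    - [0,0,-40]
    - [0,0,-40]
    - [0,0,0]
  yaw: [4,4,2.9,0,0,0,0,0]

```text
t: 4.87
ee_pos: [522.1, 432.5, 54.1]
orientation: [-1.328, -2.84, 0.02]
ft_force: [-1.6, -1.7, -0.8]
width: 87.7
grasp_force: 0.0
```

```bash
python3 -c "
from h import *
st();p=shot('side','s1.png');X=cloud(p);z=X[...,2]
rects(p,(z>22)&(z<36)&(X[...,1]>330)&(X[...,1]<540)&(X[...,0]<640)&(X[...,0]>400),'small',15)
a=cv2.imread('pics/s1.png');cv2.imwrite('pics/s1.png',cv2.resize(a[100:260,140:340],(750,600)))"
```

```text
t 4.87 p [522.1 432.5  54.1] phi 39.9 q6 -0.02 w 87.7 g 0.0 f [-1.6 -1.7 -0.8] m [-0.1 -0.   0. ]
small 30 [546.9 531.6] [35.  16.4] 0.6 z 25.744009359838458
small 256 [526.7 438.5] [44.  86.6] 38.1 z 31.297670442956843
small 174 [434.1 413.8] [51.5 49.9] 80.7 z 26.469662010566225
```

View pics/s1.png

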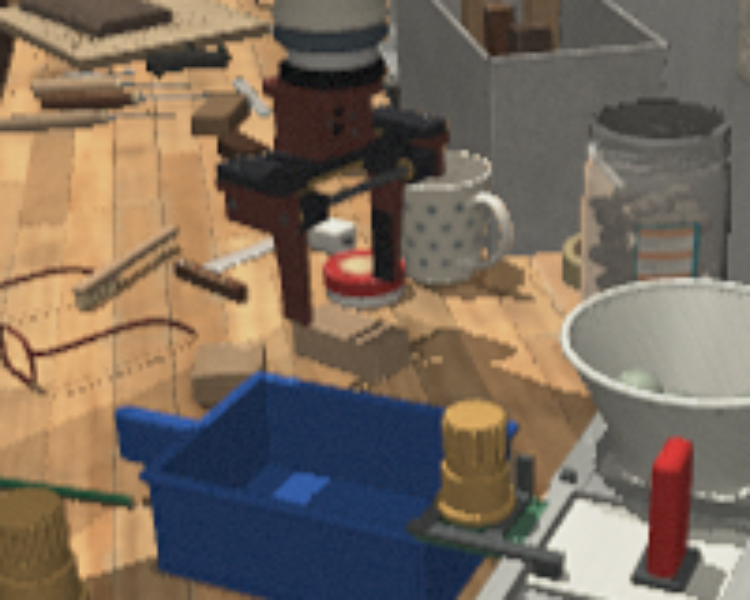

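The gripper straddles offcut_3 with its fingers just above it at crop pixel (350,340), and the red lid is clear of them. Shift about 5 mm, descend and grip.

play_rows:
  dp:
    - [4.5,5.5,0]
    - [0,0,-24]
    - [0,0,-23]
    - [0,0,0]
  yaw: [0,0,0,0]

```text
t: 5.25
ee_pos: [531.7, 442.0, 15.8]
orientation: [1.331, 2.846, 0.0]
ft_force: [-0.7, -1.1, -0.8]
width: 87.8
grasp_force: 0.0
```

play_rows:
  dp:
    - [0,0,0]
    - [0,0,0]
    - [0,0,0]
    - [0,0,0]
    - [0,0,0]
    - [0,0,0]
    - [0,0,0]
    - [0,0,0]
  yaw: [0,0,0,0,0,0,0,0]
  gripper: 1

```text
t: 5.92
ee_pos: [531.1, 441.6, 15.8]
orientation: [-1.331, -2.845, 0.001]
ft_force: [-1.5, -1.6, 3.9]
width: 39.8
grasp_force: 30.0
```

play_rows:
  dp:
    - [0,0,25]
    - [0,0,35]
    - [0,0,35]
    - [0,0,35]
  yaw: [0,0,0,0]

```text
t: 6.25
ee_pos: [531.0, 441.4, 146.5]
orientation: [-1.331, -2.845, 0.002]
ft_force: [0.4, 0.9, -0.2]
width: 39.9
grasp_force: 30.0
```

```bash
python3 -c "
from h import *
st()"
```

```text
t 6.25 p [531.  441.4 146.5] phi 39.9 q6 -0.02 w 39.9 g 30.0 f [ 0.4  0.9 -0.2] m [ 0.  -0.1 -0. ]
```

play_rows:
  dp:
    - [-6.5,-18.7,0]
    - [-6.5,-18.7,0]
    - [-6.5,-18.7,0]
    - [-6.5,-18.7,0]
    - [-6.5,-18.7,0]
    - [-6.5,-18.7,0]
    - [0,0,0]
  yaw: [-6.25,-6.25,-6.25,-6.25,-6.25,-6.25,0]

```text
t: 6.83
ee_pos: [490.6, 326.5, 145.2]
orientation: [-2.182, -2.26, 0.005]
ft_force: [0.6, -0.5, -0.6]
width: 40.4
grasp_force: 30.0
```

play_rows:
  dp:
    - [-6.5,-18.7,0]
    - [-6.5,-18.7,0]
    - [-6.5,-18.7,0]
    - [-6.5,-18.7,0]
    - [-6.5,-18.7,0]
    - [-6.5,-18.7,0]
    - [0,0,0]
    - [0,0,0]
  yaw: [-6.25,-6.25,-6.25,-6.25,-6.25,-6.25,0,0]

```text
t: 7.5
ee_pos: [453.9, 217.5, 145.9]
orientation: [-2.786, -1.451, -0.001]
ft_force: [-0.2, -1.1, -1.3]
width: 39.9
grasp_force: 30.0
```

```bash
python3 -c "
from h import *
st()"
```

```text
t 7.50 p [453.9 217.5 145.9] phi -35.0 q6 1.03 w 39.9 g 30.0 f [-0.2 -1.1 -1.3] m [-0. -0.  0.]
```

play_rows:
  dp:
    - [0,0,-35]
    - [0,0,-35]
    - [0,0,-30]
    - [0,0,-12]
    - [0,0,-7]
    - [0,0,0]
  yaw: [0,0,0,0,0,0]

```text
t: 8.0
ee_pos: [453.4, 217.9, 25.8]
orientation: [-2.787, -1.45, 0.002]
ft_force: [-0.4, -0.7, -0.6]
width: 40.2
grasp_force: 30.0
```

play_rows:
  dp:
    - [0,0,0]
    - [0,0,0]
    - [0,0,0]
    - [0,0,0]
  yaw: [0,0,0,0]
  gripper: 0.4

```text
t: 8.33
ee_pos: [454.3, 217.7, 27.9]
orientation: [2.788, 1.448, 0.004]
ft_force: [0.8, -0.4, 0.1]
width: 52.9
grasp_force: 0.0
```

play_rows:
  dp:
    - [0,0,20]
    - [0,0,40]
    - [0,0,40]
    - [0,0,40]
    - [0,30,0]
    - [-5,40,0]
    - [-5,40,0]
    - [-5,40,0]
  yaw: [0,0,0,0,0,0,0,0]

```text
t: 9.0
ee_pos: [438.5, 368.9, 168.3]
orientation: [-2.789, -1.446, -0.004]
ft_force: [1.1, -0.5, -0.1]
width: 53.0
grasp_force: 0.0
```

```bash
python3 -c "
from h import *
st();p=shot('side','s2.png');X=cloud(p);z=X[...,2]
offs(p)
a=cv2.imread('pics/s2.png');cv2.imwrite('pics/s2.png',cv2.resize(a[100:300,140:390],(750,600)))"
```

```text
t 9.00 p [438.5 368.9 168.3] phi -35.2 q6 1.29 w 53.0 g 0.0 f [ 1.1 -0.5 -0.1] m [-0.  -0.1  0. ]
small 105 [557.1 530. ] [56.8 19.6] 0.4 z 21.448561560665382
small 140 [314.3 478.9] [ 86.1 167.8] 78.1 z 32.66040460219088
small 224 [434.4 414.7] [52.9 50. ] 81.8 z 26.276228844467255
```

View pics/s2.png

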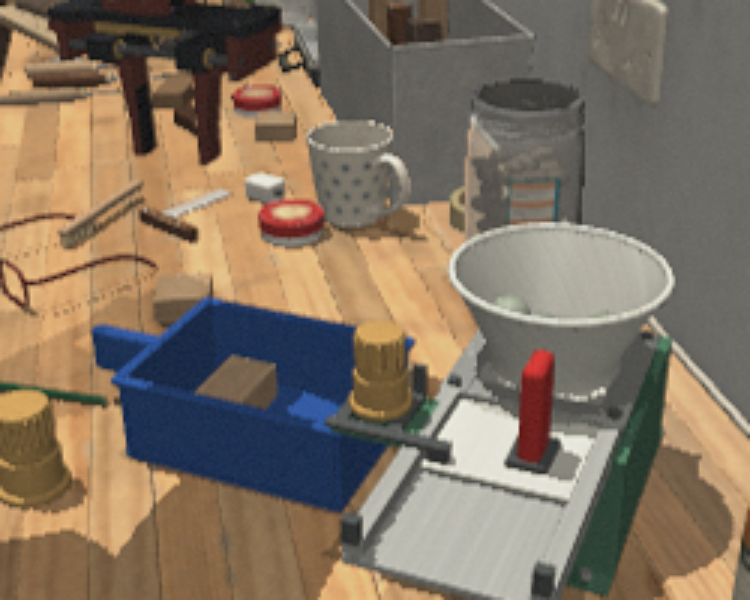

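Offcut_3 lies flat in the tub, crop pixel (238,380). Next is offcut_2.

play_rows:
  dp:
    - [-1.5,15,0]
    - [-1.5,15,0]
    - [-1.5,15,0]
    - [0,0,-35]
    - [0,0,-35]
    - [0,0,-35]
    - [0,0,0]
    - [0,0,0]
  yaw: [6.7,6.7,6.7,6.7,0,0,0,0]
  gripper: 0

```text
t: 9.72
ee_pos: [433.0, 411.4, 60.9]
orientation: [2.377, 2.054, -0.006]
ft_force: [0.6, -0.2, 0.3]
width: 87.8
grasp_force: 0.0
```

```bash
python3 -c "
from h import *
st();p=shot('side');offs(p)"
```

```text
t 9.72 p [433.  411.4  60.9] phi -8.3 q6 0.89 w 87.8 g 0.0 f [ 0.6 -0.2  0.3] m [-0. -0.  0.]
small 101 [555.1 530.6] [18.2 53.4] 89.5 z 21.119388246075175
small 122 [296.9 476.6] [ 71.7 145.6] 69.3 z 33.2546613776847
small 226 [434.4 414.3] [52.2 49.7] 81.3 z 26.173507709278766
```

play_rows:
  dp:
    - [1,2,-24]
    - [0,0,-25]
    - [0,0,0]
  yaw: [0,0,0]

```text
t: 10.02
ee_pos: [434.6, 413.9, 12.3]
orientation: [2.377, 2.054, -0.002]
ft_force: [-0.5, -0.0, -0.6]
width: 87.9
grasp_force: 0.0
```

play_rows:
  dp:
    - [0,0,0]
    - [0,0,0]
    - [0,0,0]
    - [0,0,0]
    - [0,0,0]
    - [0,0,0]
    - [0,0,0]
  yaw: [0,0,0,0,0,0,0]
  gripper: 1

```text
t: 10.6
ee_pos: [435.1, 414.5, 13.4]
orientation: [-2.377, -2.054, -0.001]
ft_force: [-0.3, 0.1, 5.6]
width: 50.1
grasp_force: 30.0
```

play_rows:
  dp:
    - [0,0,25]
    - [0,0,35]
    - [0,0,35]
    - [0,0,40]
    - [0,0,0]
  yaw: [0,0,0,0,0]

```text
t: 11.02
ee_pos: [438.1, 417.4, 155.1]
orientation: [-2.377, -2.054, -0.018]
ft_force: [0.8, 0.5, -0.7]
width: 49.7
grasp_force: 30.0
```

```bash
python3 -c "
from h import *
st()"
```

```text
t 11.02 p [438.1 417.4 155.1] phi -8.3 q6 0.89 w 49.7 g 30.0 f [ 0.8  0.5 -0.7] m [ 0.  -0.1  0. ]
```

play_rows:
  dp:
    - [10.2,-30.3,0]
    - [10.2,-30.3,0]
    - [10.2,-30.3,0]
    - [10.2,-30.3,0]
    - [10.2,-30.3,0]
    - [10.2,-30.3,0]
    - [10.2,-30.3,0]
    - [10.2,-30.3,0]
  yaw: [-3.35,-3.35,-3.35,-3.35,-3.35,-3.35,-3.35,-3.35]

```text
t: 11.68
ee_pos: [516.5, 170.3, 147.3]
orientation: [-2.79, -1.443, 0.001]
ft_force: [0.0, -0.1, -0.1]
width: 49.3
grasp_force: 30.0
```

play_rows:
  dp:
    - [0,0,-15]
    - [0,0,0]
    - [0,0,0]
  yaw: [0,0,0]

```text
t: 11.93
ee_pos: [515.7, 171.5, 131.8]
orientation: [-2.788, -1.446, 0.004]
ft_force: [0.7, -0.2, 0.4]
width: 49.7
grasp_force: 30.0
```

```bash
python3 -c "
from h import *
st()"
```

```text
t 11.93 p [515.7 171.5 131.8] phi -35.2 q6 0.91 w 49.7 g 30.0 f [ 0.7 -0.2  0.4] m [ 0.  -0.1  0. ]
```

play_rows:
  dp:
    - [0,0,-35]
    - [0,0,-35]
    - [0,0,-25]
    - [0,0,-10]
    - [0,0,-6]
    - [0,0,0]
  yaw: [0,0,0,0,0,0]

```text
t: 12.43
ee_pos: [516.2, 172.6, 21.3]
orientation: [-2.787, -1.449, 0.002]
ft_force: [-0.4, -0.1, 0.1]
width: 49.9
grasp_force: 30.0
```

play_rows:
  dp:
    - [0,0,0]
    - [0,0,0]
    - [0,0,0]
    - [0,0,0]
  yaw: [0,0,0,0]
  gripper: 0.34

```text
t: 12.77
ee_pos: [517.3, 172.2, 22.9]
orientation: [2.788, 1.447, 0.003]
ft_force: [0.4, -0.3, 0.6]
width: 58.1
grasp_force: 0.0
```

play_rows:
  dp:
    - [0,0,20]
    - [0,0,35]
    - [0,0,40]
    - [0,0,40]
    - [-14,10,0]
    - [-14,10,0]
    - [-14,10,0]
    - [-14,10,0]
  yaw: [0,0,0,0,7,7,7,7]

```text
t: 13.43
ee_pos: [460.1, 212.2, 157.8]
orientation: [2.349, 2.085, 0.003]
ft_force: [-0.3, 0.3, -0.5]
width: 58.1
grasp_force: 0.0
```

play_rows:
  dp:
    - [-11,8,0]
    - [-11,8,0]
    - [-11,8,0]
    - [-11,8,0]
    - [-11,8,0]
    - [-11,8,0]
    - [-11,8,0]
    - [-11,8,0]
  yaw: [7,7,7,7,7,7,7,7]

```text
t: 14.1
ee_pos: [372.1, 276.3, 157.3]
orientation: [1.095, 2.944, 0.002]
ft_force: [0.3, -0.1, -0.1]
width: 57.9
grasp_force: 0.0
```

```bash
python3 -c "
from h import *
st();p=shot('top','t3.png');X=cloud(p);px=p['pixels'].astype(int);z=X[...,2]
rects(p,(px[...,2]>px[...,0]+40)&(z>62)&(z<78),'rim',50)
p=shot('side','s3.png')
a=cv2.imread('pics/s3.png');cv2.imwrite('pics/s3.png',cv2.resize(a[130:300,140:350],(750,600)))"
```

```text
t 14.10 p [372.1 276.3 157.3] phi 49.2 q6 -0.25 w 57.9 g 0.0 f [ 0.3 -0.1 -0.1] m [-0.  -0.1 -0. ]
rim 895 [472.9 203.1] [137.2 209.8] 55.0 z 69.56324065463696
```

View pics/s3.png

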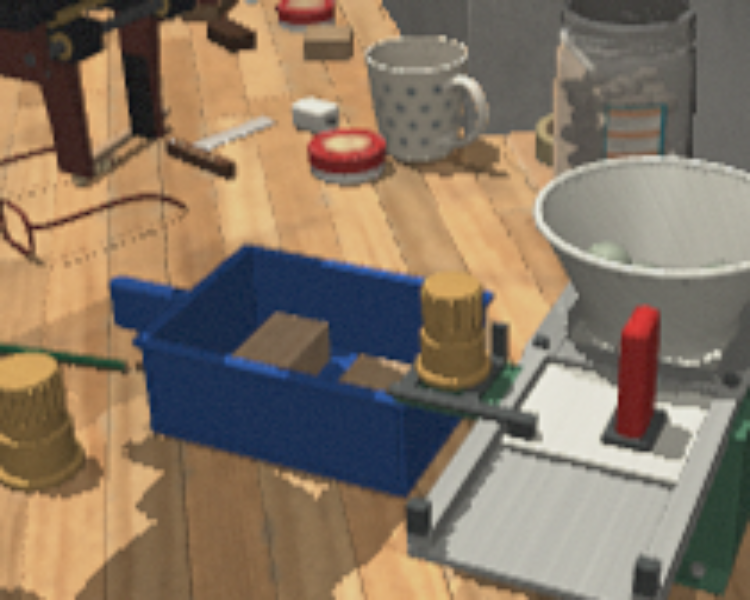

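Both offcuts are in the tub (crop 285,340 and 375,370), and the tub has not moved. Now I'll grip its handle.

play_rows:
  dp:
    - [6,-7,0]
    - [0,0,-35]
    - [0,0,-35]
    - [0,0,-32]
    - [0,0,0]
    - [0,0,0]
  yaw: [5.8,0,0,0,0,0]

```text
t: 14.7
ee_pos: [378.0, 268.0, 54.0]
orientation: [-0.957, -2.99, 0.004]
ft_force: [0.3, 0.8, 0.6]
width: 58.2
grasp_force: 0.0
```

```bash
python3 -c "
from h import *
st();p=shot('side')
for d in models.landmark_of(p,'tub_handle'): print(d['conf'],w(p,*d['location'],50))
X=cloud(p);px=p['pixels'].astype(int);z=X[...,2]
rects(p,(px[...,2]>px[...,0]+40)&(z>62)&(z<78),'rim',50)
"
```

```text
t 14.70 p [378. 268.  54.] phi 54.5 q6 -0.36 w 58.2 g 0.0 f [0.3 0.8 0.6] m [ 0.  -0.1  0. ]
0.79 [371.7 275.7  50. ]
rim 722 [464.9 207.5] [136.5 227.1] 55.2 z 69.21042818176755
```

play_rows:
  dp:
    - [0,1.5,-12]
    - [0,0,-11]
    - [0,0,0]
  yaw: [0.5,0,0]

```text
t: 15.05
ee_pos: [378.8, 270.6, 31.9]
orientation: [0.941, 2.997, 0.001]
ft_force: [-0.3, 0.1, -0.8]
width: 58.2
grasp_force: 0.0
```

play_rows:
  dp:
    - [0,0,0]
    - [0,0,0]
    - [0,0,0]
    - [0,0,0]
    - [0,0,0]
    - [0,0,0]
    - [0,0,0]
  yaw: [0,0,0,0,0,0,0]
  gripper: 1

```text
t: 15.63
ee_pos: [378.5, 270.4, 31.8]
orientation: [0.94, 2.997, 0.0]
ft_force: [-0.3, -0.5, 1.0]
width: 14.7
grasp_force: 0.0
```

play_rows:
  dp:
    - [2.7,3.8,0]
    - [2.7,3.8,0]
    - [2.7,3.9,0]
    - [2.7,3.9,0]
    - [8.2,-5.7,0]
    - [8.2,-5.7,0]
    - [0,0,0]
    - [0,0,0]
  yaw: [0,0,0,0,0,0,0,0]

```text
t: 16.3
ee_pos: [406.5, 274.2, 31.7]
orientation: [0.941, 2.996, 0.0]
ft_force: [2.4, -2.5, 1.1]
width: 14.0
grasp_force: 30.0
```

```bash
cat >> h.py <<'E'
def tubpose():
    p=shot('top');X=cloud(p);px=p['pixels'].astype(int);z=X[...,2]
    m=(px[...,2]>px[...,0]+40)&(z>62)&(z<78);q=X[m][:,:2]-[666.7,90.2]
    c,s=np.cos(np.radians(-35)),np.sin(np.radians(-35))
    u=q@np.array([[c,-s],[s,c]])
    print('hopper-frame rim x',np.percentile(u[:,0],[.5,99.5]),'y',np.percentile(u[u[:,0]>-250,1],[.5,99.5]) )
    rects(p,m,'rim',50)
    for xs in (-290,-260,-230,-200,-170,-140,-110):
        v=u[(abs(u[:,0]-xs)<12)]; 
        if len(v)>3: print(xs,v[:,1].min(),v[:,1].max())
E
python3 -c "
from h import *
st();tubpose()"
```

```text
t 16.30 p [406.5 274.2  31.7] phi 55.1 q6 -0.39 w 14.0 g 30.0 f [ 2.4 -2.5  1.1] m [-0.4 -0.2  0.1]
hopper-frame rim x [-279.9  -97.9] y [-67.2  69.3]
rim 759 [512.3 199.4] [137.1 183.1] 55.0 z 69.83913020178397
-290 -66.22346568417335 65.60306363077402
-260 -67.04034430256502 69.20737369017607
-230 -66.98112179813835 69.38598234793824
-200 -66.95876565101958 68.98965346271716
-170 -66.97713138857493 69.22293420561046
-140 -67.24626082473266 69.5023198538317
-110 -67.6380438163469 69.03219660187956
```

play_rows:
  dp:
    - [12.3,-8.6,0]
    - [12.3,-8.6,0]
    - [12.3,-8.6,0]
    - [12.3,-8.6,0]
    - [0,0,0]
    - [0,0,0]
  yaw: [0,0,0,0,0,0]

```text
t: 16.85
ee_pos: [455.5, 240.0, 31.7]
orientation: [0.941, 2.996, 0.001]
ft_force: [2.7, -1.2, 1.0]
width: 14.4
grasp_force: 30.0
```

play_rows:
  dp:
    - [12.3,-8.6,0]
    - [12.3,-8.6,0]
    - [12.3,-8.6,0]
    - [12.3,-8.6,0]
    - [12.3,-8.6,0]
    - [0,0,0]
    - [0,0,0]
  yaw: [0,0,0,0,0,0,0]

```text
t: 17.43
ee_pos: [516.6, 197.3, 31.7]
orientation: [0.94, 2.996, 0.001]
ft_force: [2.3, -1.5, 0.5]
width: 14.0
grasp_force: 30.0
```

```bash
python3 -c "
from h import *
st();tubpose()"
```

```text
t 17.43 p [516.6 197.3  31.7] phi 55.2 q6 -0.62 w 14.0 g 30.0 f [ 2.3 -1.5  0.5] m [-0.3 -0.5  0.1]
hopper-frame rim x [-146.   -59.6] y [-66.7  69.4]
rim 129 [619.9 202.4] [13.9 87.1] 59.8 z 69.68532922393433
rim 82 [556.1  90.8] [ 7.8 62.7] 54.4 z 69.77170249613141
-140 55.10014303771215 69.29138898326313
-110 -66.65748559274583 69.33789979138555
```

play_rows:
  dp:
    - [8.2,-5.7,0]
    - [6.6,-4.6,0]
    - [1.6,-1.1,0]
    - [1.6,-1.1,0]
    - [0,0,0]
    - [0,0,0]
  yaw: [0,0,0,0,0,0]

```text
t: 17.98
ee_pos: [532.8, 185.3, 31.7]
orientation: [-0.939, -2.996, 0.001]
ft_force: [-4.7, 3.1, 5.1]
width: 13.8
grasp_force: 30.0
```

play_rows:
  dp:
    - [1.6,-1.1,0]
    - [0,0,0]
    - [0,0,0]
  yaw: [0,0,0]

```text
t: 18.23
ee_pos: [534.4, 184.3, 31.7]
orientation: [-0.939, -2.996, 0.001]
ft_force: [-3.9, 3.0, 6.2]
width: 13.9
grasp_force: 30.0
```

play_rows:
  dp:
    - [1.6,-1.1,0]
    - [0,0,0]
    - [0,0,0]
  yaw: [0,0,0]

```text
t: 18.48
ee_pos: [536.0, 183.1, 31.7]
orientation: [-0.939, -2.996, 0.001]
ft_force: [-5.0, 2.8, 7.1]
width: 13.7
grasp_force: 30.0
```

play_rows:
  dp:
    - [1.6,-1.1,0]
    - [0,0,0]
    - [0,0,0]
  yaw: [0,0,0]

```text
t: 18.73
ee_pos: [537.5, 182.0, 31.7]
orientation: [-0.939, -2.996, 0.001]
ft_force: [-4.6, 3.0, 5.9]
width: 13.6
grasp_force: 30.0
```

```bash
python3 -c "
from h import *
st();tubpose()
p=shot('side','s4.png')
for o in('tub','tub_handle'):
  for d in models.landmark_of(p,o): print(o,d['conf'],w(p,*d['location'],50*(o!='tub')))
a=cv2.imread('pics/s4.png');cv2.imwrite('pics/s4.png',cv2.resize(a[130:300,170:380],(750,600)))"
```

```text
t 18.73 p [537.5 182.   31.7] phi 55.2 q6 -0.66 w 13.6 g 30.0 f [-4.6  3.   5.9] m [0.5 0.3 0. ]
hopper-frame rim x [-116.6  -59.3] y [-66.9  69.1]
rim 80 [631.7 194.1] [ 8.6 58.3] 54.9 z 70.4717282921755
-110 60.856407799633914 68.07389019393544
tub_handle 0.66 [528.5 180.8  50. ]
tub_handle 0.37 [693.1 151.5  50. ]
```

View pics/s4.png

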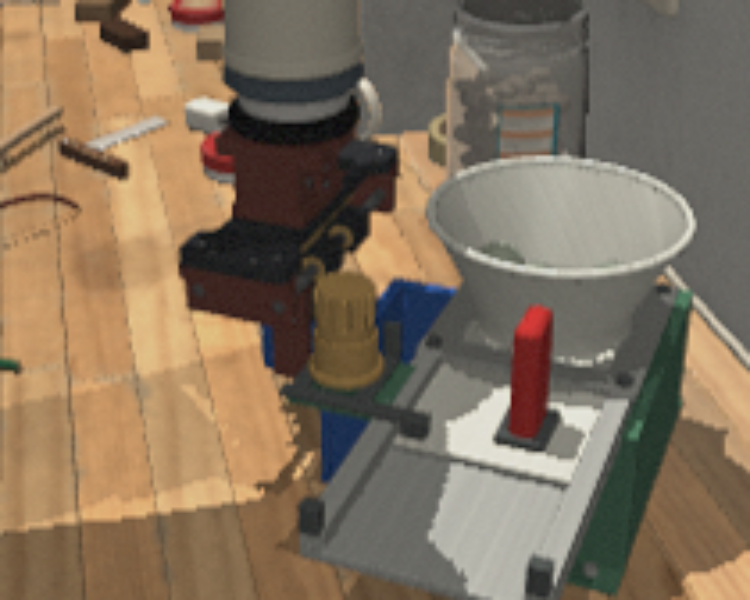

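play_rows:
  dp:
    - [1.6,-1.1,0]
    - [1.6,-1.1,0]
    - [0,0,0]
  yaw: [0,0,0]

```text
t: 19.18
ee_pos: [538.3, 181.4, 31.6]
orientation: [-0.94, -2.991, 0.0]
ft_force: [-12.7, 13.8, 10.9]
width: 13.9
grasp_force: 30.0
```

```bash
python3 -c "
from h import *
st();tubpose()"
```

```text
t 19.18 p [538.3 181.4  31.6] phi 55.1 q6 -0.66 w 13.9 g 30.0 f [-12.7  13.8  10.9] m [2.5 1.7 0.1]
hopper-frame rim x [-113.2  -59. ] y [-66.9  69.4]
rim 74 [633.4 193.1] [ 8.6 55. ] 54.8 z 69.45874748352139
-110 60.966768278112745 68.16567225267326
```

The tub is hard against the back plate (contact force of about 19 N). Release the handle, rise and go above the nut.

play_rows:
  dp:
    - [0,0,0]
    - [0,0,0]
    - [0,0,0]
    - [0,0,0]
  yaw: [0,0,0,0]
  gripper: 0.45

```text
t: 19.57
ee_pos: [542.3, 179.0, 31.5]
orientation: [-0.94, -2.998, 0.0]
ft_force: [0.6, -0.0, -0.3]
width: 37.2
grasp_force: 0.0
```

play_rows:
  dp:
    - [0,0,30]
    - [0,0,38]
    - [0,0,38]
    - [0,0,38]
    - [0,0,38]
    - [0,-10,0]
    - [0,-10,0]
    - [0,-10,0]
  yaw: [0,0,0,0,0,-7,-7,-7]

```text
t: 20.23
ee_pos: [542.8, 148.6, 214.7]
orientation: [1.479, 2.77, 0.002]
ft_force: [-0.0, 0.2, 0.2]
width: 48.4
grasp_force: 0.0
```

play_rows:
  dp:
    - [0,-10,0]
    - [0,-10,0]
    - [0,-10,0]
    - [0,-10,0]
    - [0,-10,0]
    - [0,-10,0]
    - [0,-10,0]
    - [0,-10,0]
  yaw: [-7,-7,-7,-7,-7,-7,-7,-7]

```text
t: 20.9
ee_pos: [542.3, 68.2, 213.5]
orientation: [2.608, 1.752, -0.0]
ft_force: [-0.5, 0.3, -0.0]
width: 48.2
grasp_force: 0.0
```

play_rows:
  dp:
    - [0,-7,0]
    - [0,-7,0]
    - [0,0,0]
    - [0,0,0]
    - [0,0,0]
    - [0,0,0]
    - [0,0,0]
    - [0,0,0]
  yaw: [-7,-7,-7,-7,-7,-7,-7,-7]

```text
t: 21.57
ee_pos: [542.3, 54.7, 213.5]
orientation: [3.125, 0.322, -0.0]
ft_force: [0.5, -0.5, 0.5]
width: 48.2
grasp_force: 0.0
```

play_rows:
  dp:
    - [0,0,0]
    - [0,0,0]
    - [0,0,0]
    - [0,0,0]
    - [0,0,0]
    - [0,0,0]
    - [0,0,0]
    - [0,0,0]
  yaw: [-7,-7,-7,-7,-7,-7,-7,0]

```text
t: 22.23
ee_pos: [542.3, 54.7, 213.5]
orientation: [2.978, -1.0, -0.0]
ft_force: [0.4, 0.0, -0.4]
width: 48.4
grasp_force: 0.0
```

```bash
python3 -c "
from h import *
st()
p=shot('side')
for o in('nut_grip','lock_nut'):
  for d in models.landmark_of(p,o): print(o,d['conf'],w(p,*d['location'],151 if o=='nut_grip' else 110))
X=cloud(p);z=X[...,2]
rects(p,(z>157)&(z<168)&(np.hypot(X[...,0]-540,X[...,1]-57)<40),'nuttop',8)
"
```

```text
t 22.23 p [542.3  54.7 213.5] phi -127.1 q6 2.30 w 48.4 g 0.0 f [ 0.4  0.  -0.4] m [0.1 0.  0. ]
nut_grip 0.97 [547.2  58.9 151. ]
nut_grip 0.7 [331.   21.9 151. ]
lock_nut 0.9 [329.6  29.3 110. ]
nuttop 149 [540.5  56.6] [29.4 28.2] 16.4 z 162.51241606046278
```

play_rows:
  dp:
    - [-1.7,2,0]
    - [0,0,-25]
    - [0,0,-25]
    - [0,0,-15]
    - [0,0,-12]
    - [0,0,0]
  yaw: [0,0,0,0,0,0]

```text
t: 22.88
ee_pos: [539.1, 57.0, 134.4]
orientation: [2.98, -0.99, -0.006]
ft_force: [-0.9, -0.1, -0.0]
width: 48.6
grasp_force: 0.0
```

play_rows:
  dp:
    - [0,0,0]
    - [0,0,0]
    - [0,0,0]
    - [0,0,0]
    - [0,0,0]
    - [0,0,0]
  yaw: [0,0,0,0,0,0]
  gripper: 1

```text
t: 23.38
ee_pos: [541.4, 57.0, 137.7]
orientation: [-2.98, 0.992, -0.003]
ft_force: [-0.5, -1.4, 5.4]
width: 29.0
grasp_force: 30.0
```

play_rows:
  dp:
    - [0,0,0.3]
    - [0,0,0.3]
    - [0,0,0.3]
    - [0,0,0.3]
    - [0,0,0.3]
    - [0,0,0.3]
  yaw: [7,7,7,7,7,7]

```text
t: 23.88
ee_pos: [541.7, 57.5, 139.0]
orientation: [-3.137, -0.15, -0.004]
ft_force: [2.6, 2.7, 0.2]
width: 29.2
grasp_force: 30.0
```

```bash
python3 -c "
from h import *
st()"
```

```text
t 23.88 p [541.7  57.5 139. ] phi -84.5 q6 1.56 w 29.2 g 30.0 f [2.6 2.7 0.2] m [ 0.6 -0.4 -0.1]
```

Turning works with low forces. Continue the turn.

play_rows:
  dp:
    - [0,0,0.3]
    - [0,0,0.3]
    - [0,0,0.3]
    - [0,0,0.3]
    - [0,0,0.3]
    - [0,0,0.3]
    - [0,0,0.3]
    - [0,0,0.3]
  yaw: [7,7,7,7,7,7,7,7]

```text
t: 24.55
ee_pos: [540.8, 58.9, 141.1]
orientation: [-2.699, -1.604, -0.003]
ft_force: [-1.5, 10.2, 0.8]
width: 29.2
grasp_force: 30.0
```

play_rows:
  dp:
    - [0,0,0.3]
    - [0,0,0.3]
    - [0,0,0.3]
    - [0,0,0.3]
    - [0,0,0.3]
    - [0,0,0.3]
    - [0,0,0.3]
    - [0,0,0.3]
  yaw: [7,7,7,7,7,7,7,7]

```text
t: 25.22
ee_pos: [539.5, 58.8, 143.5]
orientation: [-1.629, -2.682, -0.002]
ft_force: [-6.5, 9.3, 9.1]
width: 29.0
grasp_force: 30.0
```

play_rows:
  dp:
    - [0,0,0.3]
    - [0,0,0.3]
    - [0,0,0.3]
    - [0,0,0.3]
    - [0,0,0.3]
    - [0,0,0.3]
    - [0,0,0.3]
    - [0,0,0.3]
  yaw: [7,7,7,7,7,7,7,7]

```text
t: 25.88
ee_pos: [539.0, 57.8, 146.1]
orientation: [-0.178, -3.133, -0.001]
ft_force: [-7.7, 3.7, 9.7]
width: 28.6
grasp_force: 30.0
```

```bash
python3 -c "
from h import *
st()"
```

```text
t 25.88 p [539.   57.8 146.1] phi 83.5 q6 -1.37 w 28.6 g 30.0 f [-7.7  3.7  9.7] m [ 0.6  1.1 -0.1]
```

play_rows:
  dp:
    - [0,0,0.5]
    - [0,0,0.4]
    - [0,0,0.4]
    - [0,0,0.4]
    - [0,0,0.4]
    - [0,0,0.4]
    - [0,0,0.4]
    - [0,0,0.4]
  yaw: [7,7,7,7,7,7,7,7]

```text
t: 26.55
ee_pos: [539.4, 57.0, 149.0]
orientation: [1.314, -2.851, -0.002]
ft_force: [-3.9, 0.0, 3.4]
width: 28.9
grasp_force: 30.0
```

play_rows:
  dp:
    - [0,0,2]
    - [0,0,0]
  yaw: [3,0]

```text
t: 26.72
ee_pos: [539.5, 56.9, 150.8]
orientation: [1.383, -2.818, -0.001]
ft_force: [-3.2, -0.8, 0.9]
width: 29.1
grasp_force: 30.0
```

```bash
python3 -c "
from h import *
st()"
```

```text
t 26.72 p [539.5  56.9 150.8] phi 142.3 q6 -2.40 w 29.1 g 30.0 f [-3.2 -0.8  0.9] m [-0.   0.6 -0. ]
```

play_rows:
  dp:
    - [0,0,2]
    - [0,0,0]
  yaw: [0,0]

```text
t: 26.88
ee_pos: [539.6, 56.9, 152.7]
orientation: [1.378, -2.821, -0.001]
ft_force: [-5.2, -1.6, -0.3]
width: 29.2
grasp_force: 30.0
```

```bash
python3 -c "
from h import *
st()"
```

```text
t 26.88 p [539.6  56.9 152.7] phi 142.1 q6 -2.40 w 29.2 g 30.0 f [-5.2 -1.6 -0.3] m [ 0.   0.8 -0. ]
```

play_rows:
  dp:
    - [0,0,4]
    - [0,0,4]
    - [0,0,0]
  yaw: [0,0,0]

```text
t: 27.13
ee_pos: [541.6, 57.0, 162.1]
orientation: [-1.38, 2.82, -0.002]
ft_force: [-1.1, -2.4, 0.4]
width: 28.7
grasp_force: 30.0
```

```bash
python3 -c "
from h import *
st()
p=shot('side','s5.png');a=cv2.imread('pics/s5.png');cv2.imwrite('pics/s5.png',cv2.resize(a[150:270,210:360],(750,600)))"
```

```text
t 27.13 p [541.6  57.  162.1] phi 142.1 q6 -2.40 w 28.7 g 30.0 f [-1.1 -2.4  0.4] m [-0.3  0.3 -0. ]
```

View pics/s5.png

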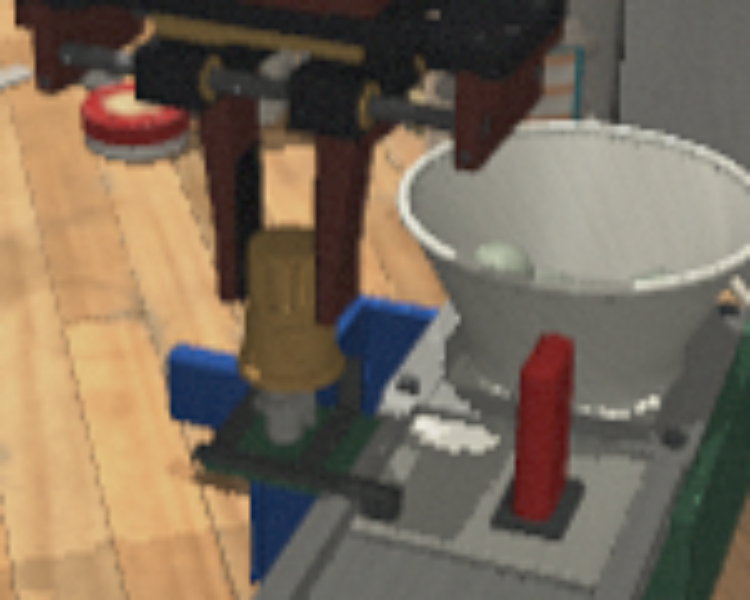

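The nut is free of the thread and rising (crop 290,310), with the stud visible below it. Carry it to the dish.

play_rows:
  dp:
    - [0,0,15]
    - [0,0,25]
    - [0,0,25]
    - [0,0,20]
    - [0,0,0]
  yaw: [0,0,0,0,0]

```text
t: 27.6
ee_pos: [543.9, 57.4, 250.6]
orientation: [-1.377, 2.814, -0.005]
ft_force: [0.2, 0.2, -0.8]
width: 29.0
grasp_force: 30.0
```

play_rows:
  dp:
    - [-15.2,-15.3,0]
    - [-15.2,-15.3,0]
    - [-15.2,-15.3,0]
    - [-15.2,-15.3,0]
    - [-15.2,-15.3,0]
    - [-15.2,-15.3,0]
    - [-15.2,-15.3,0]
    - [-15.2,-15.3,0]
  yaw: [-7,-7,-7,-7,-7,-7,-7,-7]

```text
t: 28.27
ee_pos: [418.4, -65.9, 245.2]
orientation: [0.115, 3.139, 0.0]
ft_force: [0.0, -1.1, -0.9]
width: 29.1
grasp_force: 30.0
```

play_rows:
  dp:
    - [0,0,-30]
    - [0,0,-30]
    - [0,0,-30]
    - [0,0,-30]
    - [0,0,0]
    - [0,0,0]
  yaw: [0,0,0,0,0,0]

```text
t: 28.77
ee_pos: [418.0, -65.2, 124.8]
orientation: [-0.105, -3.136, -0.001]
ft_force: [-0.3, 0.2, -0.2]
width: 29.0
grasp_force: 30.0
```

```bash
python3 -c "
from h import *
st()
p=shot('side','s6.png');a=cv2.imread('pics/s6.png');cv2.imwrite('pics/s6.png',cv2.resize(a[220:384,120:325],(750,600)))
X=cloud(p);z=X[...,2]
rects(p,(z>21)&(z<32)&(X[...,1]<10)&(X[...,0]>350)&(X[...,0]<500),'dishrim',15)
for d in models.landmark_of(p,'lock_nut')+models.landmark_of(p,'parts_dish'): print(d['conf'],d['location'],w(p,*d['location'],0))"
```

```text
t 28.77 p [418.  -65.2 124.8] phi 86.2 q6 -1.69 w 29.0 g 30.0 f [-0.3  0.2 -0.2] m [ 0.  -0.1 -0. ]
dishrim 626 [420.2 -64.7] [102.3 102.9] 51.3 z 25.667680402535012
0.95 [209.1, 293.7] [423.9  44.3   0. ]
0.55 [149.8, 257.0] [305.6 191.3  -0. ]
0.8 [215.2, 340.2] [424.2 -70.7   0. ]
```

View pics/s6.png

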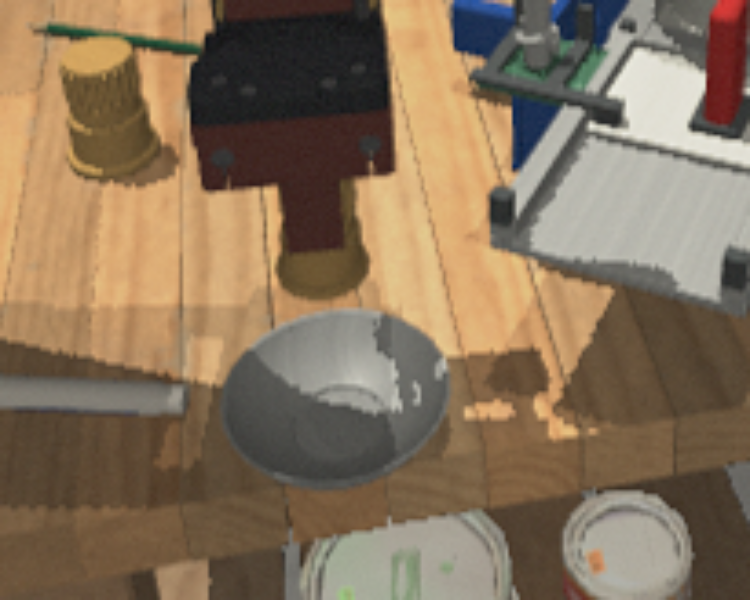

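The nut is held above the dish (nut at crop 322,270; dish at 337,398). Lower and set it down.

play_rows:
  dp:
    - [2,0.5,-30]
    - [0,0,-30]
    - [0,0,-17]
    - [0,0,-10]
    - [0,0,0]
    - [0,0,0]
  yaw: [0,0,0,0,0,0]

```text
t: 29.42
ee_pos: [421.9, -65.0, 39.8]
orientation: [0.105, 3.139, -0.0]
ft_force: [0.9, -0.6, -0.8]
width: 29.3
grasp_force: 30.0
```

play_rows:
  dp:
    - [0,0,-2]
    - [0,0,0]
    - [0,0,0]
  yaw: [0,0,0]

```text
t: 29.67
ee_pos: [421.8, -65.0, 37.9]
orientation: [0.105, 3.138, -0.0]
ft_force: [-0.8, 0.5, -1.4]
width: 29.0
grasp_force: 30.0
```

play_rows:
  dp:
    - [0,0,-2.5]
    - [0,0,0]
    - [0,0,0]
  yaw: [0,0,0]

```text
t: 29.92
ee_pos: [421.7, -65.0, 35.1]
orientation: [0.105, 3.138, -0.0]
ft_force: [-0.7, 0.0, 7.2]
width: 29.0
grasp_force: 30.0
```

play_rows:
  dp:
    - [0,0,-2]
    - [0,0,0]
    - [0,0,0]
  yaw: [0,0,0]

```text
t: 30.17
ee_pos: [420.5, -64.7, 33.5]
orientation: [-0.105, -3.139, -0.0]
ft_force: [-5.4, 2.2, 19.9]
width: 29.2
grasp_force: 30.0
```

play_rows:
  dp:
    - [0,0,2]
    - [0,0,0]
    - [0,0,0]
    - [0,0,0]
    - [0,0,0]
  yaw: [0,0,0,0,0]
  gripper: 0.45

```text
t: 30.58
ee_pos: [421.1, -64.9, 34.4]
orientation: [-0.105, -3.14, -0.0]
ft_force: [-0.3, -0.6, 0.3]
width: 48.6
grasp_force: 0.0
```

play_rows:
  dp:
    - [0,0,20]
    - [0,0,35]
    - [0,0,38]
    - [0,0,38]
    - [0,0,38]
    - [5,0,0]
    - [10,0,0]
    - [15,0,0]
  yaw: [0,0,0,0,0,-6.8,-6.8,-6.8]

```text
t: 31.25
ee_pos: [450.8, -64.9, 204.3]
orientation: [0.668, 3.068, 0.0]
ft_force: [0.9, -0.3, -1.0]
width: 48.3
grasp_force: 0.0
```

play_rows:
  dp:
    - [11,4,0]
    - [11,4,0]
    - [11,4,0]
    - [11,4,0]
    - [11,4,0]
    - [11,4,0]
    - [11,4,0]
    - [11,4,0]
  yaw: [-6.8,-6.8,-6.8,-6.8,-6.8,-6.8,-6.8,-6.8]

```text
t: 31.92
ee_pos: [539.3, -32.6, 203.0]
orientation: [-1.997, -2.424, 0.001]
ft_force: [-0.3, 0.4, -0.0]
width: 48.4
grasp_force: 0.0
```

play_rows:
  dp:
    - [11,4,0]
    - [11,4,0]
    - [11,4,0]
    - [11,4,0]
    - [11,4,0]
    - [11,4,0]
    - [11,4,0]
    - [0,0,0]
  yaw: [-6.8,-6.8,-6.8,-6.8,-6.8,-6.8,-6,0]

```text
t: 32.58
ee_pos: [617.6, -4.3, 203.1]
orientation: [2.794, 1.435, 0.001]
ft_force: [-0.2, 0.1, 0.6]
width: 48.4
grasp_force: 0.0
```

```bash
python3 -c "
from h import *
st()
p=shot('side','s7.png');a=cv2.imread('pics/s7.png');cv2.imwrite('pics/s7.png',cv2.resize(a[140:384,130:435],(750,600)))
X=cloud(p);z=X[...,2];px=p['pixels'].astype(int)
rects(p,(px[...,0]>100)&(px[...,1]<70)&(px[...,2]<70)&(abs(X[...,0]-620)<40)&(abs(X[...,1])<40)&(z>158)&(z<170),'handle',4)
rects(p,(z>40)&(z<70)&(np.hypot(X[...,0]-420,X[...,1]+65)<45),'nut',4)
tubpose()"
```

```text
t 32.58 p [617.6  -4.3 203.1] phi -35.6 q6 0.60 w 48.4 g 0.0 f [-0.2  0.1  0.6] m [ 0. -0.  0.]
handle 24 [613.5 -13.3] [5.3 8.7] 62.3 z 162.13578978779748
nut 358 [421.  -66.7] [30.3 30.3] 72.0 z 57.25201822625061
hopper-frame rim x [-180.5  -59.6] y [-67.5  68.7]
rim 474 [568.2 159.9] [136.8 122.8] 55.1 z 68.94402659924356
-170 -6.184277850606643 6.25815682462247
-140 -5.7243183947958585 6.41222712197157
-110 -67.6994896913462 68.76619716783397
```

View pics/s7.png

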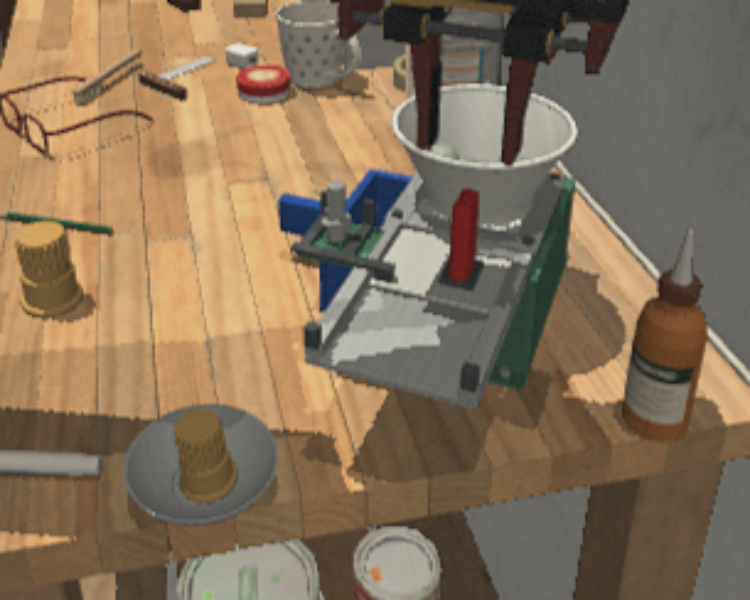

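The nut stands in the dish (crop 205,455), and the tub is home. Next, grip the gate handle.

play_rows:
  dp:
    - [2,1.5,0]
    - [0,0,-25]
    - [0,0,-25]
    - [0,0,-17]
    - [0,0,-10]
    - [0,0,0]
  yaw: [0.5,0,0,0,0,0]

```text
t: 33.18
ee_pos: [616.1, -3.5, 124.3]
orientation: [-2.783, -1.453, 0.006]
ft_force: [-0.5, -0.1, 0.2]
width: 48.3
grasp_force: 0.0
```

play_rows:
  dp:
    - [0,0,0]
    - [0,0,0]
    - [0,0,0]
    - [0,0,0]
    - [0,0,0]
    - [0,0,0]
    - [0,0,0]
  yaw: [0,0,0,0,0,0,0]
  gripper: 1

```text
t: 33.77
ee_pos: [617.9, -3.1, 127.2]
orientation: [-2.785, -1.452, -0.0]
ft_force: [-2.8, 1.4, 6.8]
width: 13.7
grasp_force: 30.0
```

```bash
python3 -c "
from h import *
st()"
```

```text
t 33.77 p [617.9  -3.1 127.2] phi -34.9 q6 0.58 w 13.7 g 30.0 f [-2.8  1.4  6.8] m [ 0.3  0.4 -0. ]
```

play_rows:
  dp:
    - [-5.7,-8.2,0]
    - [-5.7,-8.2,0]
    - [-5.7,-8.2,0]
    - [-5.7,-8.2,0]
    - [-5.7,-8.2,0]
    - [-5.7,-8.2,0]
    - [-5.7,-8.2,0]
  yaw: [0,0,0,0,0,0,0]

```text
t: 34.35
ee_pos: [578.0, -60.3, 127.2]
orientation: [-2.785, -1.452, -0.001]
ft_force: [-2.2, 4.6, 4.4]
width: 14.0
grasp_force: 30.0
```

play_rows:
  dp:
    - [-4,-5.7,0]
    - [-1.7,-2.5,0]
    - [-1.1,-1.6,0]
    - [0,0,0]
    - [0,0,0]
  yaw: [0,0,0,0,0]

```text
t: 34.77
ee_pos: [570.9, -70.6, 127.2]
orientation: [-2.785, -1.452, 0.001]
ft_force: [-4.5, 0.5, 7.6]
width: 13.6
grasp_force: 30.0
```

```bash
python3 -c "
from h import *
st()"
```

```text
t 34.77 p [570.9 -70.6 127.2] phi -34.9 q6 0.47 w 13.6 g 30.0 f [-4.5  0.5  7.6] m [0.2 0.6 0. ]
```

play_rows:
  dp:
    - [-0.9,-1.2,0]
    - [-0.6,-0.8,0]
    - [0,0,0]
    - [0,0,0]
  yaw: [0,0,0,0]

```text
t: 35.1
ee_pos: [570.5, -71.2, 127.2]
orientation: [-2.785, -1.452, -0.003]
ft_force: [0.2, 9.1, 3.8]
width: 13.5
grasp_force: 30.0
```

play_rows:
  dp:
    - [-0.6,-0.8,0]
    - [0,0,0]
    - [0,0,0]
  yaw: [0,0,0]

```text
t: 35.35
ee_pos: [570.4, -71.3, 127.2]
orientation: [-2.785, -1.451, -0.005]
ft_force: [3.2, 13.3, 3.2]
width: 13.9
grasp_force: 30.0
```

The gate is at its end stop. Release, lift clear and check the balls.

play_rows:
  dp:
    - [0,0,0]
    - [0,0,0]
    - [0,0,0]
    - [0,0,0]
    - [0,0,0]
  yaw: [0,0,0,0,0]
  gripper: 0.5

```text
t: 35.77
ee_pos: [569.2, -73.7, 126.4]
orientation: [2.786, 1.452, -0.0]
ft_force: [-0.9, -0.3, 0.1]
width: 42.6
grasp_force: 0.0
```

play_rows:
  dp:
    - [0,0,20]
    - [0,0,30]
    - [0,0,35]
    - [0,0,35]
    - [-15,-35,0]
    - [-15,-35,0]
    - [-15,-35,0]
    - [-15,-35,0]
  yaw: [0,0,0,0,0,0,0,0]

```text
t: 36.43
ee_pos: [508.5, -214.7, 246.9]
orientation: [2.785, 1.453, 0.001]
ft_force: [1.3, -0.1, -0.8]
width: 44.1
grasp_force: 0.0
```

play_rows:
  dp:
    - [-15,-35,0]
    - [-15,-35,0]
    - [-15,-35,0]
    - [-15,-35,0]
    - [-10,-30,0]
    - [0,0,0]
    - [0,0,0]
    - [0,0,0]
  yaw: [0,0,0,0,0,0,0,0]

```text
t: 37.1
ee_pos: [439.0, -383.0, 246.2]
orientation: [-2.786, -1.451, 0.0]
ft_force: [0.2, -0.2, 0.4]
width: 43.6
grasp_force: 0.0
```

```bash
python3 -c "
from h import *
st()
p=shot('top','t8.png');a=cv2.imread('pics/t8.png')[90:280,200:420]
for n in('ball_1_center',):
  for d in models.landmark_of(p,n): print(d['conf'],d['location'],w(p,*d['location']))
q=shot('side','s8.png');b=cv2.imread('pics/s8.png')[150:340,180:400]
cv2.imwrite('pics/c8.png',np.vstack([cv2.resize(x,(347,300),interpolation=2) for x in(a,b)]) if 0 else np.hstack([cv2.resize(x,(400,345),interpolation=2) for x in(a,b)]))
tubpose()
X=cloud(p);z=X[...,2];px=p['pixels'].astype(int)
rects(p,(px[...,0]>120)&(px[...,1]<70)&(px[...,2]<70)&(z>150)&(z<175),'handle',8)
"
```

```text
t 37.10 p [ 439.  -383.   246.2] phi -35.0 q6 -0.13 w 43.6 g 0.0 f [ 0.2 -0.2  0.4] m [-0.  -0.1 -0. ]
hopper-frame rim x [-180.   -59.4] y [-67.6  68.9]
rim 476 [568.4 159.7] [137.1 122.4] 55.1 z 69.01684677973321
-170 -5.616878191152661 6.19529444835674
-140 -5.7411187659189 6.4233373398398435
-110 -67.7260836123583 68.9398035246308
handle 65 [572.1 -69.9] [26.1 11.3] 57.9 z 164.40481308236804
```

View pics/c8.png

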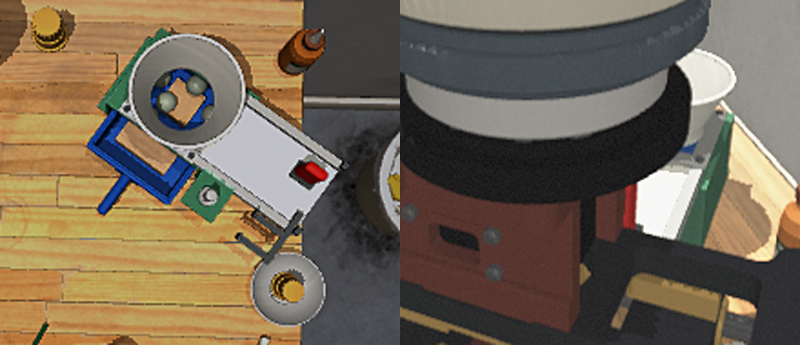

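The top view shows the gate open, and offcut and balls down through the throat (left, 180,100). The nut is in the dish and the tub is home. I'll check the balls' heights.

```bash
python3 -c "
from h import *
p=shot('top');X=cloud(p)
m=np.hypot(X[...,0]-666,X[...,1]-90)<70
z=X[...,2]
R,C=np.where((z<172)&(z>-5));import sys
a=p['pixels'][125:165,275:325,::-1];cv2.imwrite('pics/c9.png',cv2.resize(a,(750,600),interpolation=2))
for r in range(132,158,2): print(r,' '.join('%4d'%z[r,c] for c in range(282,320,2)))
"
```

```text
132  137  126  123   36   33   29    5    3    5    3    4    5   52   51   89  105  117  126  131
134  128  124   29   30   28   27    5   33   32   28    4   53   61   58   55   84  108  122  124
136  128  118   23   31   26    5    3   27   29   28   41   54   54   59   56   51   25  116  125
138  122 1146    3    5    6    5   30   31   32   32   31   54   55   58   52   54    6  109  119
140  118    6    2    6    2   30   31   31   27   29   31   48   48   54   53   48    7    2  122
142  117    8    4   53   60   54   55   33   24   32   29   30   31   41   27    6    7    1  119
144  119    8   48   57   60   55   59   48   28   35   29   28   30   28   31   31    5    8  118
146  122    4   49   57   53   57   55   50   30   32   31   28   31   26   29    4    1    4  116
148  123    2   49   54   54   53   53   48   33   31   32   34   28   30    5    7   25   32  120
150  130   30    5   49   48   53   49   30   28   31   29   29   32   28    4   29   32   29  121
152  134  118   29    6   12   29   27   28   32   30   32   27   26    6    4   32   36  114  125
154  137  127   29    2    5    1   25   31   30   30   29   27    6    5    4   25   98  120  132
156  144  133  122    6    5    3    1   18   30   32   30    5    6    4    7   26  123  128  135
```

View pics/c9.png

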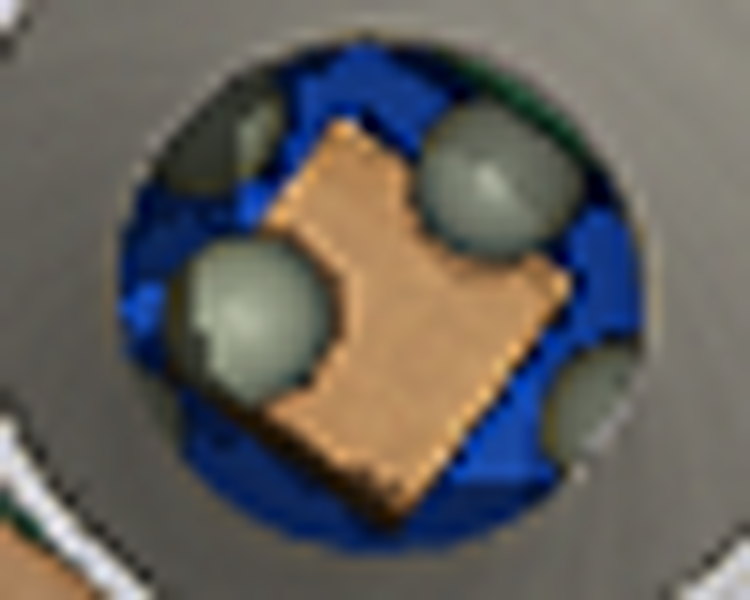

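Everything seen has dropped to tub level: balls at (250,310), (500,180) and at the edges, all below z 62. The funnel is empty, and the 16 mm gap above the tub is too small for a ball to get out. Handing in.

```bash
python3 -c "
from h import *
print(ticket.close_job())"
```

```text
the job is handed in; nothing more can be done
None
```

The job is handed in: both reachable offcuts are in the tub, the tub is home, the nut is in the dish and the gate is open at its end stop; the funnel is empty, though I saw only four or five of the six balls in the tub.

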